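Hang the second film-roll bracket on its keyhole

ROBOT

A 6-joint arm with a two-finger parallel gripper is mounted at the origin on the work surface. World frame = base frame: x ahead of the robot, y to its left, z up, the work surface at z = 0. Lengths are in m, angles in rad, forces in N, time in s.
With the tool pointing down it reaches from about 0.35 to 0.975 m from the base axis. Payload 4.9 kg.
Tool frame: the origin (TCP) lies between the finger pads; the fingertips stand 14 mm ahead of it and the grasp point (between the pads) lies 5 mm behind it (manip.tcp_to_tips is the distance from the TCP to the fingertips, in m); z points along the fingers, y is the line along which they close (so a half turn about z gives the same grasp; the last joint's range is limited). The gripper opens to 85 mm and grips with 20 to 120 N. Pads are 22 mm wide; open, the fingers measure 114 mm over their backs; the gripper's body (76 mm by 85 mm) begins 54 mm behind the grasp point. The pads swing forward as they close: fully open they stand 13 mm farther back than shut.
Start: joints at [1.098, 0.053, 1.613, -0, 1.476, -0.119], TCP at [0.217, 0.586, 0.245] pointing down, gripper open.
Joint ranges: [-3.01, 3.01], [-1.01, 2.22], [0.06, 2.58], [-1.02, 4.17], [0.09, 2.62], [-3.14, 3.14]. Speed limits (rad/s): [2.57, 2.57, 3.14, 3.14, 3.14, 3.14].

INTERFACE

Orientations are given as a unit quaternion [w, x, y, z].
In Python, from plant import manip gives the robot as it stands.
- The arm moves only by the tool servo_tool, never from a script. Its argument "moves" is a list that holds one entry, the list of rows, each a list of 7 numbers: the shift along the tool's x, y, z in mm, then the turn, a rotation vector about the tool's x, y, z in degrees, then the finger opening in mm, from 0 to 85.4. In form: [[[x, y, z, ax, ay, az, fingers], ...]]. A call has 1 to 12 rows; each row shifts and turns the commanded pose from where the row before left it, along the tool's axes as they then stand; what a row does not reach is not made up. A row lasts 1/8 s, in which the tool goes at most 62.5 mm and 10.7 degrees, less where a joint would pass 70% of its speed; a pose out of reach is approached as far as the arm can. A call with a gripper value outside its range is refused whole. The fingers move at their own pace and stop on an object; the grip force is fixed at half the most. Time passes only in rows, so rows that do not move let the fingers close. It gives the time, the measured TCP pose, the force, the opening and the grip force at its end, in the units of the state.
- manip.state(): the state, without advancing time (a new reading comes with each control period).
- manip.grab_frame(name): name is "side" or "top"; returns a dict with "image" (420x560x3 uint8, blue, green, red), "mtx" (3x3 intrinsics, pixels), "eye" and "rotation" of the camera in the world. Camera axes: x right, y down, z forward; pixel columns grow to the right and rows downward; lengths in m; the calibration is good to about 2 mm. A picture is of the moment at which its call begins. There is no depth.
- manip.job_done(): hands the job in; it is judged then, once.
The state is a dict: "time": time; "joint_pos": joint angles; "joint_vel": joint speeds; "joint_efforts": joint torques, N m; "tool_pos": TCP position; "tool_rot": TCP orientation; "contact_force": force on the tool from outside, world axes, zero at the start; "ft_torque": the same for the moment, N m; "gripper_width": opening from 0.0 (shut) to 1.0 (fully open); "grasp_force": force on a finger pad.
Only numpy, scipy, OpenCV 4.12 (cv2) and the standard library are available. Lean on these libraries where they do the work, as an engineer would, in place of code of your own. Each camera call takes 0.05 s, during which the arm holds its last target. There are 200 camera calls.

TASK

The rack for the wrapping film needs its second bracket: pick up the loose steel bracket, hook its keyhole over the head of the free screw on the slotted aluminium panel, slide it down until it is locked fully home, hanging plumb and flat against the panel, and let go. The screw was only set by hand somewhere between the two ticks scribed on the panel, so feel for it, and do not force the bracket against the panel or the screw; leave the other things on the table as they are.

Things in the scene. Friction and masses are not known exactly. Their poses are not given: they have to be found in the camera images.
- bracket: Loose grey steel bracket, 0.3 to 0.6 kg, standing upright: flat plate 76 wide, 125 high, 5 thick, with an arm at its foot (20 wide, 30 high) out to 118 mm from the plate's back. Origin: bottom of the plate's back face, midway across. z up, -x along the arm, the back face is x = 0, y across. Hung, its axes lie along the panel's; its underside is then 53 mm above the table
- grip_point (a point): Where to grip the bracket, across the arm's flat 20 mm sides: middle of the arm, 50 mm before the plate's back, 24 mm above its underside. Bare from 5 to 78 mm before the back; beyond that two saddle posts stand 18 mm above the arm. Axes as the bracket's
- keyhole (a point): Centre of the keyhole's round entry hole (20 mm diameter) at the plate's back face, 75 mm above the bracket's underside, on its centre line. The hole goes right through and narrows upwards into an 11 mm slot, full narrow from 13 mm above this point, with a round end 26 mm above it. Axes as the bracket's
- panel: Fixed upright panel, slotted aluminium, 400 long, 16 thick, 30 to 195 mm above the table, on black feet. Origin: on the table, in the plane of its front face, plumb under the first of two scribed ticks 42 mm apart along +y. The front face is x = 0, -x points out of it, y runs along it, z up. A bracket like the loose one already hangs at y = -200 mm. Over about 35 N on panel or screw is forcing
- slot_point (a point): Point on the panel's face under the first tick, 150 mm above the table (axes as the panel's). The free screw is at exactly this height, anywhere from 3 to 39 mm along +y from here. It is clamped and does not give: 8 mm shank, round 16 mm head, underside 7.5 and face 12.5 mm before the panel. Head in at a bracket underside of 75 mm, slide down 22 mm with the plate on the panel
- tape: Roll of paper tape lying flat near the bracket, 84 mm across, 24 high; origin under its centre. To be left alone
- specimen_box: Small white lidded box near the bracket, 60 x 60 x 32 mm; origin under its centre. To be left alone
- screwdriver: Screwdriver lying flat, 190 mm long, red handle; origin under its middle. To be left alone
- calliper: Digital calliper lying flat, 220 mm long; origin under the middle of its beam. To be left alone
- jar: White jar, 60 mm across, 75 high; origin under its centre. To be left alone
Not all that is in view belongs to the job. Leave any purple look-alike of the bracket alone.

How it is judged:
By the outcome, as a careful person would: the job done as asked, in the order asked, and still so for the second after the job is handed in, with the robot touching nothing.
It also fails if it takes over 72 s, if anything falls off the work surface, if the arm or the gripper's body presses on something with over 40 N, if the wrist force passes 120 N, or if a joint passes its speed limit or range.

## Working session

There is one attempt and no reset: what is moved stays moved. The work goes in short steps, Python scripts to look and compute and a tool call to move; the robot and the scene stay as the last step left them, time stands still between calls to the robot, and variables do not carry over. Pictures are saved under pics/ and viewed, at most 10 in all, crops included, and the job is handed in when it is done.

Besides the shell and the picture viewer there is one more tool, called after "Call:" by a JSON object that holds its "name" and its "arguments", one argument or row to a line. servo_tool: Moves the arm, as the interface text tells. Its arguments: {"type":"object","properties":{"moves":{"type":"array"}},"required":["moves"]}

```bash
ls; mkdir -p pics
cat > h.py <<'E'
import numpy as np, cv2
from plant import manip
from scipy.spatial.transform import Rotation as R
def grab(n,f):
    d=manip.grab_frame(n); np.savez('pics/'+f,**{k:np.array(d[k]) for k in('image','mtx','eye','rotation')}); cv2.imwrite('pics/'+f+'.png',d['image']); return d
def load(f): return dict(np.load('pics/'+f+'.npz'))
def proj(d,P):
    p=(np.atleast_2d(P)-d['eye'])@d['rotation']; q=p@d['mtx'].T; return q[:,:2]/q[:,2:]
def ray(d,u,z):  # pixel to plane z
    v=d['rotation']@np.linalg.solve(d['mtx'],[u[0],u[1],1.]); return d['eye']+v*(z-d['eye'][2])/v[2]
E
python3 - <<'E'
from h import *
for n in('side','top'):
    d=grab(n,n+'0'); print(n,d['mtx'],d['eye'],d['rotation'],proj(d,[.6,0,0]))
print(manip.state())
E
```

```text
picsTraceback (most recent call last):
  File "<stdin>", line 3, in <module>
  File "h.py", line 8, in proj
    p=(np.atleast_2d(P)-d['eye'])@d['rotation']; q=p@d['mtx'].T; return q[:,:2]/q[:,2:]
      ~~~~~~~~~~~~~~~~~~~~~~~~~~~^~~~~~~~~~~~~~
ValueError: matmul: Input operand 1 has a mismatch in its core dimension 0, with gufunc signature (n?,k),(k,m?)->(n?,m?) (size 4 is different from 3)
```

```bash
cat > h.py <<'E'
import numpy as np, cv2
from plant import manip
from scipy.spatial.transform import Rotation as R
def rot(q): return R.from_quat(np.roll(np.array(q,float),-1)).as_matrix()
def grab(n,f):
    d=dict(manip.grab_frame(n)); d['rotation']=rot(d['rotation']); np.savez('pics/'+f,**{k:np.array(d[k]) for k in('image','mtx','eye','rotation')}); cv2.imwrite('pics/'+f+'.png',d['image']); return d
def load(f): return dict(np.load('pics/'+f+'.npz'))
def proj(d,P):
    p=(np.atleast_2d(P)-d['eye'])@d['rotation']; q=p@np.array(d['mtx']).T; return q[:,:2]/q[:,2:]
def ray(d,u,z):  # pixel to plane z
    v=d['rotation']@np.linalg.solve(d['mtx'],[u[0],u[1],1.]); return d['eye']+v*(z-d['eye'][2])/v[2]
E
python3 - <<'E'
from h import *
s=manip.state()
for n in('side','top'):
    d=grab(n,n+'0'); print(n,d['mtx'],d['eye'],d['rotation'],proj(d,[[.6,0,0],s['tool_pos']]))
print(s)
E
```

```text
side [[466.14330933   0.         282.95743564]
 [  0.         466.14330933 221.26518469]
 [  0.           0.           1.        ]] [ 0.3101868  -0.85969812  0.97509715] [[ 0.97430176 -0.16613325  0.15210464]
 [-0.22518231 -0.70225538  0.6753742 ]
 [-0.00538581 -0.69226955 -0.72161892]] [[315.95382827 229.39066052]
 [153.68812348  66.83920715]]
top [[388.52938103   0.         279.40409508]
 [  0.         388.52938103 219.70727962]
 [  0.           0.           1.        ]] [ 0.42427537 -0.06358839  1.1504816 ] [[-0.02738445 -0.9979961   0.05704273]
 [-0.999604    0.02696956 -0.00803068]
 [ 0.00647617 -0.05724006 -0.99833944]] [[253.9649736  183.53980288]
 [ -4.73611506 340.91910538]]
{'time': 0.05, 'joint_pos': array([ 1.09800036e+00,  5.33463466e-02,  1.61425379e+00, -3.51517945e-05,
        1.47601201e+00, -1.18988244e-01]), 'joint_vel': array([-7.71286372e-04, -5.26694031e-05, -2.78803737e-03, -9.99773797e-05,
        1.65770895e-03, -9.23423511e-04]), 'joint_efforts': array([ 6.26710917e-04, -3.95186484e+01, -3.71653426e+01,  1.98286912e-06,
        4.09158107e-03,  1.00511676e-05]), 'tool_pos': array([0.21627968, 0.58576524, 0.24409353]), 'tool_rot': array([-2.77700243e-04,  1.75980858e-01,  9.84393071e-01, -9.70966649e-04]), 'contact_force': array([-0.03474211, -0.38169141,  0.30389126]), 'ft_torque': array([ 0.00835467, -0.02182458,  0.03260275]), 'grasp_force': 0.0, 'gripper_width': 0.9997967546505512}
```

View pics/side0.png

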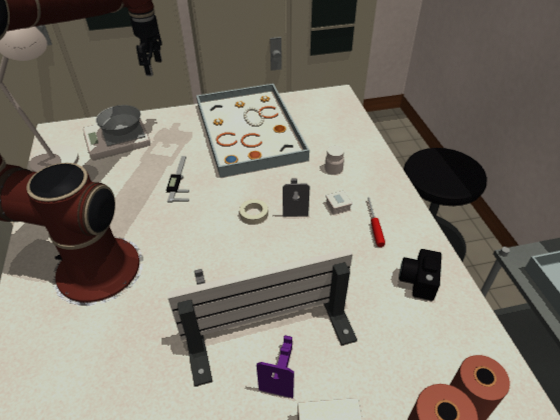

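View pics/top0.png

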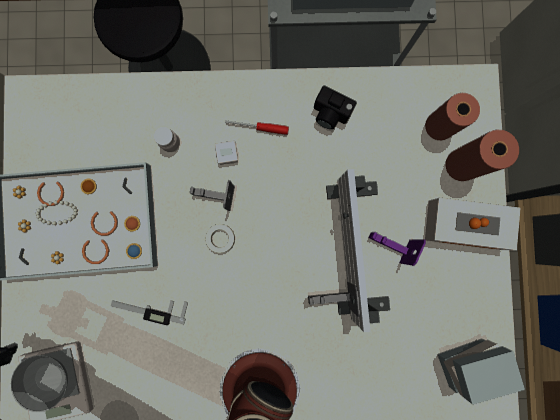

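Grey bracket candidates: one at top (215,193), with its plate to the right and its arm to the left; another hanging at (330,298) on the panel; and a purple look-alike at (398,247). The loose grey one at (215,193) fits the description. I'll confirm it with an enlarged crop that includes the panel.

Run:
```python
from h import *
a=load('top0')['image']
A=cv2.resize(a[165:235,180:250],None,fx=5.7,fy=5.7,interpolation=cv2.INTER_CUBIC)
B=cv2.resize(a[165:335,295:395],None,fx=3.5,fy=3.5,interpolation=cv2.INTER_CUBIC)
c=np.zeros((600,800,3),np.uint8); c[:A.shape[0],:A.shape[1]]=A; c[:595,410:760]=B
s=load('side0')['image'][170:225,270:325]; S=cv2.resize(s,(195,195)); c[403:598,100:295]=S
cv2.imwrite('pics/c1.png',c)
```

```text
(no output)
```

View pics/c1.png

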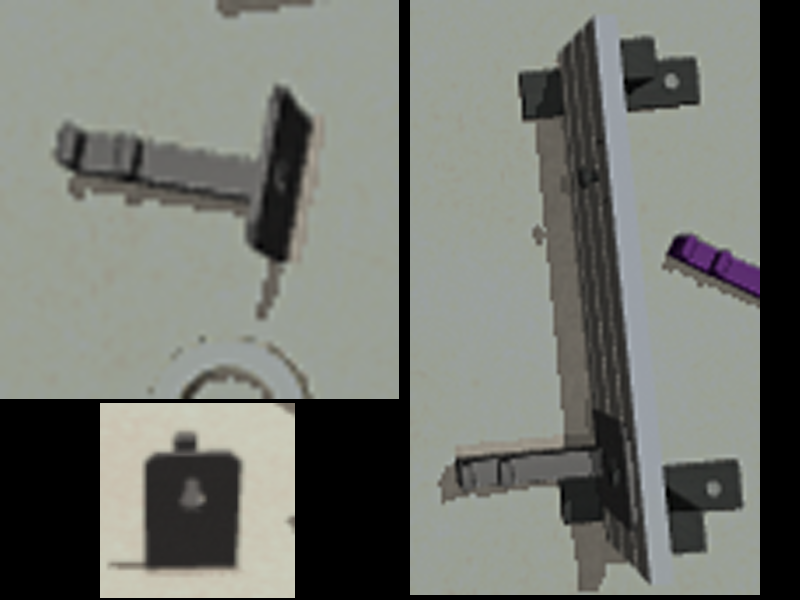

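The crop confirms the loose grey bracket, with its keyhole and saddle posts and its arm pointing to +y. The free screw head shows on the panel at about top pixel (346.5,215.5), and the other bracket hangs near (325,298). I'll now fit the poses.

```bash
cat >> h.py <<'E'
from scipy.optimize import minimize
import itertools
BR=[((-.005,-.038,0),(0,.038,.125)),((-.118,-.01,0),(-.005,.01,.03)),((-.092,-.01,.03),(-.080,.01,.048)),((-.118,-.01,.03),(-.108,.01,.048))]
def render(d,boxes,pose,z0=0,K=4,roi=None):
    x0,y0,x1,y1=roi; m=np.zeros(((y1-y0)*K,(x1-x0)*K),np.uint8); c,s=np.cos(pose[2]),np.sin(pose[2])
    for lo,hi in boxes:
        P=np.array(list(itertools.product(*zip(lo,hi)))); W=np.c_[pose[0]+c*P[:,0]-s*P[:,1],pose[1]+s*P[:,0]+c*P[:,1],P[:,2]+z0]
        q=((proj(d,W)+.5-[x0,y0])*K-.5); h=cv2.convexHull((q*16).round().astype(np.int32)); cv2.fillConvexPoly(m,h,255,cv2.LINE_AA,4)
    return cv2.resize(m,(x1-x0,y1-y0),interpolation=cv2.INTER_AREA)/255.
E
python3 - <<'E'
from h import *
T=load('top0');S=load('side0')
gt=cv2.cvtColor(T['image'],6).astype(float); gs=cv2.cvtColor(S['image'],6).astype(float)
rt=(183,172,246,222); rs=(270,172,322,222)
def mk(g,r,th): w=g[r[1]:r[3],r[0]:r[2]]; return (w<th).astype(float),w
Mt,w=mk(gt,rt,128); Ms,ws=mk(gs,rs,110)
print(np.percentile(w,[2,10,25,50,90]),np.percentile(ws,[2,10,25,50,90]))
# clean largest comp
def big(m):
    n,l,st,_=cv2.connectedComponentsWithStats(m.astype(np.uint8)); return (l==1+st[1:,4].argmax()).astype(float)
Mt,Ms=big(Mt),big(Ms); print(Mt.sum(),Ms.sum())
g=ray(T,(230,195),.06)
def f(p,a=1,b=1): return a*np.abs(render(T,BR,p,roi=rt)-Mt).sum()+b*np.abs(render(S,BR,p,roi=rs)-Ms).sum()
for a,b in((1,0),(0,1),(1,1)):
    r=min((minimize(f,[g[0],g[1],y],args=(a,b),method='Nelder-Mead',options=dict(initial_simplex=np.array([[g[0],g[1],y],[g[0]+.02,g[1],y],[g[0],g[1]+.02,y],[g[0],g[1],y+.2]]))) for y in(-1.7,-1.57,-1.4)),key=lambda r:r.fun); print(a,b,r.x,r.fun)
# panel: bright top face rows
for v in range(172,328,12):
    row=cv2.cvtColor(T['image'],6)[v,335:375]; print(v,row.tolist())
E
```

```text
[ 24.  94. 153. 156. 157.] [ 39.  40.  41. 195. 199.]
634.0 876.0
1 0 [ 0.55544279  0.06565832 -1.77575819] 127.1843137254902
0 1 [ 0.55453792  0.06354028 -1.78259961] 79.51372549019608
1 1 [ 0.55532521  0.06500172 -1.77757805] 219.57647058823528
172 [157, 156, 156, 156, 156, 157, 157, 156, 159, 136, 57, 45, 86, 164, 160, 158, 159, 158, 158, 157, 156, 157, 156, 156, 156, 156, 157, 156, 157, 156, 157, 157, 156, 156, 157, 156, 157, 156, 156, 156]
184 [133, 88, 74, 67, 55, 50, 66, 66, 48, 52, 75, 48, 46, 64, 166, 160, 159, 158, 159, 160, 127, 52, 56, 55, 56, 55, 58, 56, 55, 55, 49, 54, 54, 54, 53, 53, 53, 55, 55, 55]
196 [32, 32, 30, 25, 58, 66, 51, 51, 69, 49, 51, 68, 49, 48, 59, 144, 161, 159, 159, 159, 160, 153, 33, 52, 52, 69, 91, 93, 90, 97, 151, 150, 147, 148, 148, 149, 148, 161, 159, 159]
208 [97, 97, 99, 100, 78, 54, 67, 49, 52, 68, 49, 52, 70, 58, 49, 53, 117, 163, 159, 158, 158, 158, 158, 155, 156, 156, 157, 157, 156, 156, 154, 152, 155, 156, 156, 156, 156, 156, 158, 156]
220 [101, 97, 98, 97, 94, 76, 62, 80, 50, 52, 71, 49, 51, 55, 70, 49, 54, 113, 164, 159, 158, 158, 159, 15
[... 876 characters left out ...]
 103, 103, 105, 104, 81, 82, 56, 67, 48, 50, 88, 48, 49, 56, 69, 48, 48, 91, 164, 159, 159, 158, 158, 158, 157, 156, 156, 157, 156, 156, 156, 158, 158, 157]
292 [145, 148, 146, 119, 66, 60, 61, 61, 61, 44, 46, 40, 39, 21, 24, 26, 24, 24, 25, 24, 30, 68, 102, 48, 67, 167, 160, 158, 158, 158, 158, 158, 157, 156, 157, 156, 156, 155, 157, 157]
304 [150, 151, 111, 22, 32, 33, 33, 33, 34, 33, 32, 33, 32, 23, 23, 25, 27, 25, 28, 27, 24, 26, 54, 101, 52, 64, 167, 160, 159, 158, 159, 161, 154, 16, 41, 56, 54, 55, 54, 54]
316 [156, 154, 155, 158, 159, 158, 97, 100, 100, 102, 100, 100, 99, 98, 98, 95, 64, 66, 49, 51, 70, 47, 35, 52, 45, 47, 57, 138, 162, 159, 159, 159, 160, 160, 44, 53, 53, 54, 52, 53]
```

Run:
```python
from h import *
T=load('top0');S=load('side0')
# panel front top edge subpixel
g=cv2.cvtColor(T['image'],6).astype(float); pts=[]
for v in range(174,326):
    r=g[v,340:372]
    k=[i for i in range(len(r)-4) if r[i]<108<=r[i+1] and min(r[i+2:i+5])>150]
    if k: i=k[0]; pts.append((340+i+(108-r[i])/(r[i+1]-r[i]),v))
pts=np.array(pts); p=np.polyfit(pts[:,1],pts[:,0],1)
res=pts[:,0]-np.polyval(p,pts[:,1]); ok=abs(res)<1; p=np.polyfit(pts[ok,1],pts[ok,0],1); print(len(pts),ok.sum(),p)
A=ray(T,(np.polyval(p,180),180),.195);B=ray(T,(np.polyval(p,320),320),.195)
u=(A-B)/np.linalg.norm(A-B); print('edge',A,B,'y-axis yaw',np.arctan2(u[1],u[0]))
n=np.array([-u[1],u[0],0]) # out of panel (+y)
s0=ray(T,(346.5,215.5),.15)
# head face centre lies 10mm before panel, z .15
v=s0-T['eye']; t=((B+n*.0115-T['eye'])@n)/(v@n); X=T['eye']+t*v; print('screw at head plane',X,'z-plane',s0,(s0-B)@n)
c=[]
im=[]
for d,r in((T,(183,172,246,222)),(S,(270,172,322,222))):
    x0,y0,x1,y1=r; K=6
    w=cv2.resize(d['image'][y0:y1,x0:x1],None,fx=K,fy=K,interpolation=cv2.INTER_NEAREST)
    pose=(.5553,.0650,-1.7776); cc,ss=np.cos(pose[2]),np.sin(pose[2])
    for (lo,hi),col in zip(BR,[(0,0,255),(0,255,0),(255,0,0),(255,255,0)]):
        P=np.array(list(itertools.product(*zip(lo,hi)))); W=np.c_[pose[0]+cc*P[:,0]-ss*P[:,1],pose[1]+ss*P[:,0]+cc*P[:,1],P[:,2]]
        q=((proj(d,W)+.5-[x0,y0])*K).astype(int)
        for i in range(8):
            for b in(1,2,4):
                if i<i^b: cv2.line(w,tuple(map(int,q[i])),tuple(map(int,q[i^b])),col,1)
    im.append(w)
cv2.imwrite('pics/o1.png',np.hstack(im))
```

```text
152 152 [1.01014727e-01 3.29822371e+02]
edge [ 0.57289842 -0.24409559  0.195     ] [ 0.2293458  -0.26564159  0.195     ] y-axis yaw 0.06263326002122303
screw at head plane [ 0.48514323 -0.23807659  0.18944987] z-plane [ 0.48764182 -0.24523924  0.15      ] 0.004194999841465506
```

View pics/o1.png

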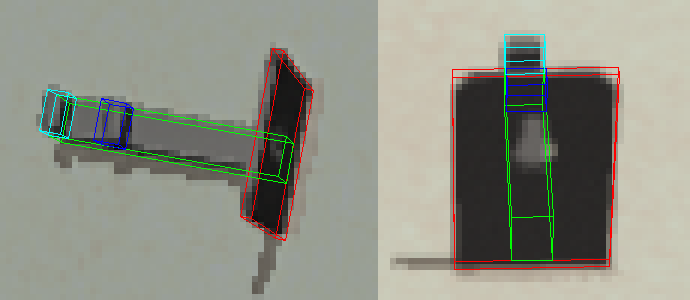

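Run:
```python
from h import *
T=load('top0');I=T['image']
for u in(207,213,219): print(u,[tuple(map(int,x)) for x in I[184:206,u]])
print('screw'); print(cv2.cvtColor(I,6)[209:223,336:356])
```

```text
207 [(147, 158, 153), (146, 159, 153), (146, 159, 153), (148, 159, 153), (148, 161, 155), (153, 163, 158), (125, 127, 125), (103, 105, 105), (101, 102, 104), (100, 102, 104), (101, 103, 104), (102, 104, 105), (109, 112, 112), (54, 55, 55), (83, 90, 94), (90, 99, 102), (141, 151, 146), (151, 162, 155), (149, 160, 154), (149, 159, 154), (149, 159, 153), (151, 160, 153)]
213 [(152, 160, 153), (150, 160, 154), (150, 160, 154), (147, 160, 153), (146, 158, 154), (143, 156, 154), (146, 160, 157), (123, 126, 124), (103, 105, 105), (101, 103, 104), (101, 104, 104), (101, 104, 104), (103, 104, 106), (115, 118, 118), (56, 58, 59), (86, 93, 96), (89, 96, 101), (137, 149, 145), (147, 160, 155), (145, 157, 154), (144, 157, 153), (147, 159, 154)]
219 [(151, 160, 153), (146, 158, 153), (148, 159, 154), (150, 160, 154), (149, 159, 153), (153, 160, 154), (149, 160, 154), (152, 163, 157), (118, 125, 122), (102, 104, 106), (101, 104, 104), (102, 104, 105), (103, 104, 106), (101, 104, 105), (107, 109, 109), (52, 53, 53), (83, 91, 94), (88, 95, 101), (143, 153, 148), (152, 161, 156), (151, 160, 154), (153
[... 509 characters left out ...]
 166 160
  158 159]
 [100 100  84  85  78  58  58  23  37  56  52  29  35  52  48  64 168 160
  159 158]
 [103 102  77  78  81  50  67  21  32  52  40  22  29  51  49  59 144 160
  159 158]
 [100  99  76  77  79  48  69  27  23  39  47  50  78  57  48  57 138 162
  159 158]
 [ 97  97  77  76  77  54  69  45  23  43  52  53  72  59  49  54 118 163
  159 159]
 [ 97  98  76  76  78  54  68  51  50  74  51  53  68  66  49  53 112 163
  159 159]
 [ 97  98  97  94  76  62  80  50  52  71  49  51  55  70  49  54 113 164
  159 158]
 [ 97  98 103 102  95  64  83  49  51  68  50  50  52  70  49  40  92 165
  159 158]
 [ 97  98 103 100  98  62  82  47  52  82  57  50  52  77  37  38  87 166
  160 158]]
```

Run:
```python
from h import *
T=load('top0');g=cv2.cvtColor(T['image'],6).astype(float)
U=np.arange(206,222);e1=[];e2=[]
for u in U:
    c=g[:,u]
    v=next(v for v in range(183,205) if c[v]>130>=c[v+1]); e1.append(v+(c[v]-130)/(c[v]-c[v+1]))
    v=next(v for v in range(v+3,210) if c[v]>80>=c[v+1]); e2.append(v+(c[v]-80)/(c[v]-c[v+1]))
m=(np.array(e1)+e2)/2; p=np.polyfit(U,m,1); print(p,np.mean(np.array(e2)-e1), np.std(m-np.polyval(p,U)))
A=ray(T,(206,np.polyval(p,206)),.03);B=ray(T,(222,np.polyval(p,222)),.03);w=(A-B)[:2];w/=np.linalg.norm(w)
yaw=np.arctan2(-w[1],-w[0]); print('arm dir',w,'yaw',yaw,A,B)
b=np.array([0.2293458,-0.26564159]); a=.06263
u=np.array([np.cos(a),np.sin(a)]);n=np.array([-u[1],u[0]])
for s in(.25,.256,.262,.268): 
    q=b+s*u+.0115*n; print(s,q,proj(T,np.array([[*(b+s*u+.0125*n),.15],[*(b+s*u+.0125*n),.158],[*(b+s*u+.0075*n),.158],[*(b+s*u+.0125*n+.008*u),.15]])).round(1).tolist())
# bracket along-arm position from plate features: project candidates
for t in(0,): 
    best=None
M=(g[172:222,183:246]<130).astype(float); M[:, :]=M
rt=(183,172,246,222)
# plate only: very dark region, cols>222
k0=B[:2]
for dd in np.arange(.0,.06,.004):
    P=k0-w*dd; d=np.abs(render(T,BR[:1],(P[0],P[1],yaw),roi=rt)[:,40:]-(g[172:222,223:246]<75)).sum(); print(round(dd,3),P.round(4),round(d,1),end=' | ')
S=load('side0');
print()
for dd in np.arange(.0,.06,.004):
    P=k0-w*dd; print(round(dd,3),proj(S,[[*P,0.],[*P,.03],[*P,.125]]).round(1).tolist())
```

```text
[  0.17865283 155.87311209] 6.73800602772566 0.20263716047127828
arm dir [0.20281119 0.97921786] yaw -1.7750242466362993 [0.57244313 0.13780755 0.03      ] [0.56288895 0.09167783 0.03      ]
0.25 [ 0.47813587 -0.23851687] [[343.7, 219.3], [344.2, 219.1], [346.1, 218.9], [343.3, 216.2]]
0.256 [ 0.48412411 -0.23814134] [[343.4, 217.0], [344.0, 216.8], [345.9, 216.6], [343.1, 213.9]]
0.262 [ 0.49011234 -0.2377658 ] [[343.2, 214.7], [343.7, 214.4], [345.7, 214.3], [342.9, 211.6]]
0.268 [ 0.49610058 -0.23739027] [[343.0, 212.4], [343.5, 212.1], [345.4, 211.9], [342.7, 209.3]]
0.0 [0.5629 0.0917] 216.4 | 0.004 [0.5621 0.0878] 250.6 | 0.008 [0.5613 0.0838] 265.9 | 0.012 [0.5605 0.0799] 242.4 | 0.016 [0.5596 0.076 ] 206.1 | 0.02 [0.5588 0.0721] 153.0 | 0.024 [0.558  0.0682] 89.3 | 0.028 [0.5572 0.0643] 65.1 | 0.032 [0.5564 0.0603] 90.5 | 0.036 [0.5556 0.0564] 172.4 | 0.04 [0.5548 0.0525] 249.3 | 0.044 [0.554  0.0486] 322.0 | 0.048 [0.5532 0.0447] 386.7 | 0.052 [0.5523 0.0408] 391.7 | 0.056 [0.5515 0.0368] 386.9 | 
0.0 [[295.5, 209.5], [295.6, 202.2], [296.1, 177.5]]
0.004 [[295.5, 210.4], [295.7, 203.1], [296.2, 178.4]]
0.008 [[295.6, 211.4], [295.7, 204.1], [296.2, 179.4]]
0.012 [[295.7, 212.3], [295.8, 205.0], [296.3, 180.3]]
0.016 [[295.7, 213.3], [295.9, 206.0], [296.4, 181.3]]
0.02 [[295.8, 214.2], [295.9, 207.0], [296.4, 182.3]]
0.024 [[295.8, 215.2], [296.0, 207.9], [296.5, 183.2]]
0.028 [[295.9, 216.2], [296.0, 208.9], [296.6, 184.2]]
0.032 [[295.9, 217.2], [296.1, 209.9], [296.6, 185.2]]
0.036 [[296.0, 218.1], [296.2, 210.9], [296.7, 186.2]]
0.04 [[296.1, 219.1], [296.2, 211.8], [296.7, 187.1]]
0.044 [[296.1, 220.1], [296.3, 212.8], [296.8, 188.1]]
0.048 [[296.2, 221.1], [296.3, 213.8], [296.9, 189.1]]
0.052 [[296.2, 222.1], [296.4, 214.8], [296.9, 190.1]]
0.056 [[296.3, 223.1], [296.5, 215.8], [297.0, 191.1]]
```

Call:
{"name": "servo_tool", "arguments": {
  "moves": [
    [[0, 0, 0, 0, 0, 10.2, 50], [0, 0, 0, 0, 0, 10.2, 50], [0, 0, 0, 0, 0, 10.2, 50], [0, 0, 0, 0, 0, 10.2, 50], [0, 0, 0, 0, 0, 10.2, 50], [0, 0, 0, 0, 0, 10.2, 50], [0, 0, 0, 0, 0, 10.2, 50], [0, 0, 0, 0, 0, 10.1, 50]]
  ]
}}

```text
time: 1.15
tool_pos: [0.2164, 0.5861, 0.2448]
tool_rot: [0.0, 0.778, 0.629, -0.0]
contact_force: [-0.9, 0.2, -0.5]
gripper_width: 0.584
grasp_force: 0.0
```

Call:
{"name": "servo_tool", "arguments": {
  "moves": [
    [[-32.6, 36.6, 0, 0, 0, 0, 50], [-32.6, 36.6, 0, 0, 0, 0, 50], [-32.6, 36.6, 0, 0, 0, 0, 50], [-32.6, 36.6, 0, 0, 0, 0, 50], [-32.6, 36.6, 0, 0, 0, 0, 50], [-32.6, 36.6, 0, 0, 0, 0, 50], [-32.6, 36.6, 0, 0, 0, 0, 50], [-32.6, 36.6, 0, 0, 0, 0, 50], [-32.6, 36.6, 0, 0, 0, 0, 50], [-32.6, 36.6, 0, 0, 0, 0, 50], [-32.6, 36.6, 0, 0, 0, 0, 50], [-32.6, 36.6, 0, 0, 0, 0, 50]]
  ]
}}

```text
time: 2.65
tool_pos: [0.5673, 0.1123, 0.245]
tool_rot: [-0.0, 0.776, 0.631, -0.0]
contact_force: [0.4, 0.4, 0.5]
gripper_width: 0.585
grasp_force: 0.0
```

```bash
cat >> h.py <<'E'
def st():
    s=manip.state(); M=rot(s['tool_rot']); p=s['tool_pos']
    print('t',round(s['time'],2),'p',p.round(4),'yang',np.degrees(np.arctan2(M[1,1],M[0,1])).round(2),'tilt',np.degrees(M[:2,2]).round(2),'F',s['contact_force'].round(1),'T',s['ft_torque'].round(2),'w',round(s['gripper_width']*85.4,1),'g',round(s['grasp_force'],1)); return s,M
def go(P,yang=None):
    s,M=st(); d=M.T@(np.array(P)-s['tool_pos'])*1000; print('delta tool mm',d.round(1), 'az', None if yang is None else round(-(yang-np.degrees(np.arctan2(M[1,1],M[0,1]))),2))
E
python3 -c "
from h import *
go([.5674,.1133,.019],-11.7); print(manip.state()['joint_pos'])"
```

```text
t 2.65 p [0.5673 0.1123 0.245 ] yang -11.78 tilt [-0.02  0.01] F [0.4 0.4 0.5] T [0.01 0.01 0.04] w 50.0 g 0.0
delta tool mm [  1.  -0. 226.] az -0.08
[ 6.66352858e-02 -5.73399740e-02  1.72329122e+00  1.31591919e-04
  1.47598097e+00  2.72230197e-01]
```

Call:
{"name": "servo_tool", "arguments": {
  "moves": [
    [[4, 0, 30, 0, 0, 0, 50], [0, 0, 35, 0, 0, 0, 50], [0, 0, 35, 0, 0, 0, 50], [0, 0, 30, 0, 0, 0, 50], [0, 0, 20, 0, 0, 0, 50], [0, 0, 0, 0, 0, 0, 50]]
  ]
}}

```text
time: 3.4
tool_pos: [0.5662, 0.1175, 0.0933]
tool_rot: [-0.001, 0.776, 0.631, -0.002]
contact_force: [-0.4, -1.1, -0.7]
gripper_width: 0.585
grasp_force: 0.0
```

```bash
python3 -c "
from h import *
go([.568,.1155,.019],-11.7); d=grab('side','s1')
a=cv2.resize(d['image'][130:240,230:350],None,fx=4.5,fy=4.5,interpolation=2)
e=grab('top','t1'); b=cv2.resize(e['image'][160:230,180:250],None,fx=3.5,fy=3.5,interpolation=2)
c=np.zeros((495,790,3),np.uint8); c[:,:540]=a; c[:245,540:785]=b; cv2.imwrite('pics/c2.png',c)"
```

```text
t 3.4 p [0.5662 0.1175 0.0933] yang -11.77 tilt [-0.22 -0.02] F [-0.4 -1.1 -0.7] T [-0.06  0.02 -0.04] w 49.9 g 0.0
delta tool mm [-1.5  2.5 74.3] az -0.07
```

View pics/c2.png

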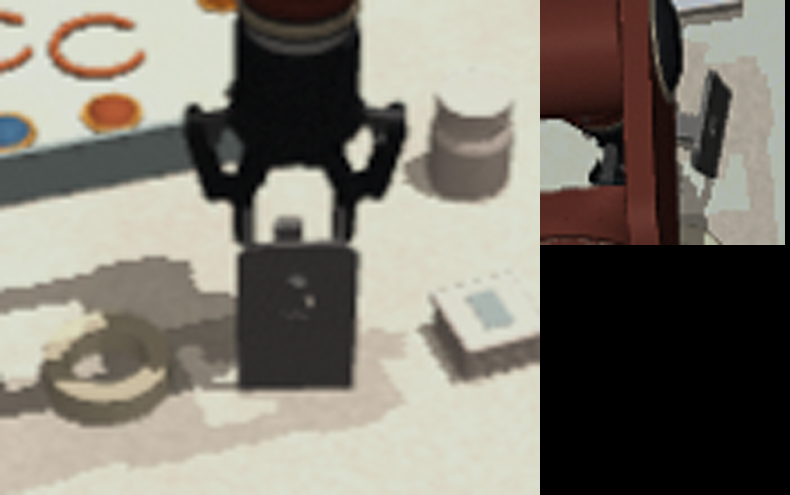

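The side view shows the open fingers straddling the arm, with finger centre at x≈296 in the crop and plate centre at x≈297. The body is clear behind the plate and the tape is clear.

Call:
{"name": "servo_tool", "arguments": {
  "moves": [
    [[-1, 1.5, 25, 0, 0, 0, 50], [0, 0, 25, 0, 0, 0, 50], [0, 0, 17, 0, 0, 0, 50], [0, 0, 7, 0, 0, 0, 50], [0, 0, 0, 0, 0, 0, 50]]
  ]
}}

```text
time: 4.12
tool_pos: [0.569, 0.1164, 0.0216]
tool_rot: [0.0, 0.776, 0.631, 0.0]
contact_force: [-0.0, 0.5, -0.4]
gripper_width: 0.585
grasp_force: 0.0
```

```bash
python3 -c "
from h import *
go([.568,.1155,.019],-11.7)"
```

```text
t 4.12 p [0.569  0.1164 0.0216] yang -11.77 tilt [0.02 0.  ] F [-0.   0.5 -0.4] T [-0.03 -0.    0.04] w 50.0 g 0.0
delta tool mm [-1.1 -0.8  2.6] az -0.07
```

Closing on it.

Call:
{"name": "servo_tool", "arguments": {
  "moves": [
    [[0, 0, 1.5, 0, 0, 0, 35], [0, 0, 0, 0, 0, 0, 25], [0, 0, 0, 0, 0, 0, 15], [0, 0, 0, 0, 0, 0, 10], [0, 0, 0, 0, 0, 0, 10], [0, 0, 0, 0, 0, 0, 10]]
  ]
}}

```text
time: 4.88
tool_pos: [0.5691, 0.1165, 0.0205]
tool_rot: [0.0, 0.776, 0.631, 0.0]
contact_force: [-2.6, 0.0, 6.1]
gripper_width: 0.221
grasp_force: 61.1
```

```bash
python3 -c "
from h import *
go([.568,.1155,.019],-11.7)"
```

```text
t 4.88 p [0.5691 0.1165 0.0205] yang -11.77 tilt [0.03 0.01] F [-2.6  0.   6.1] T [ 0.13  0.5  -0.08] w 18.9 g 61.1
delta tool mm [-1.2 -0.9  1.5] az -0.07
```

Call:
{"name": "servo_tool", "arguments": {
  "moves": [
    [[0, 0, -10, 0, 0, 0, 10], [0, 0, -25, 0, 0, 0, 10], [0, 0, -25, 0, 0, 0, 10], [0, 0, -15, 0, 0, 0, 10], [0, 0, 0, 0, 0, 0, 10], [0, 0, 0, 0, 0, 0, 10]]
  ]
}}

```text
time: 5.62
tool_pos: [0.5678, 0.1162, 0.0934]
tool_rot: [-0.001, 0.776, 0.631, -0.001]
contact_force: [-0.8, -0.3, -6.3]
gripper_width: 0.218
grasp_force: 59.8
```

```bash
python3 -c "
from h import *
go([.5691,.1165,.0955],3.59)"
```

```text
t 5.62 p [0.5678 0.1162 0.0934] yang -11.77 tilt [-0.13 -0.01] F [-0.8 -0.3 -6.3] T [ 0.04 -0.01 -0.03] w 18.6 g 59.8
delta tool mm [ 0.5  1.2 -2.1] az -15.36
```

Call:
{"name": "servo_tool", "arguments": {
  "moves": [
    [[0, 0, -2, 0, 0, -7.7, 10], [0, 0, 0, 0, 0, -7.7, 10], [-25, -10, 0, 0, 0, 0, 10], [-32, -13.5, 0, 0, 0, 0, 10], [-35, -15, 0, 0, 0, 0, 10], [-35, -15, 0, 0, 0, 0, 10], [-35, -15, 0, 0, 0, 0, 10], [-35, -15, 0, 0, 0, 0, 10], [-30, -12, 0, 0, 0, 0, 10], [-19, -7, 0, 0, 0, 0, 10], [0, 0, 0, 0, 0, 0, 10], [0, 0, 0, 0, 0, 0, 10]]
  ]
}}

```text
time: 7.12
tool_pos: [0.4816, -0.135, 0.0959]
tool_rot: [-0.001, 0.684, 0.729, -0.0]
contact_force: [0.6, 0.5, -5.3]
gripper_width: 0.223
grasp_force: 59.7
```

```bash
python3 -c "
from h import *
go([.4817,-.1361,.0955],3.59)
e=grab('top','t2'); c=cv2.resize(e['image'][160:320,240:400],None,fx=3.7,fy=3.7,interpolation=2)
cv2.imwrite('pics/c3.png',c)"
```

```text
t 7.12 p [ 0.4816 -0.135   0.0959] yang 3.63 tilt [-0.08  0.06] F [ 0.6  0.5 -5.3] T [ 0.09 -0.05  0.01] w 19.0 g 59.7
delta tool mm [-1.1  0.   0.4] az 0.04
```

View pics/c3.png

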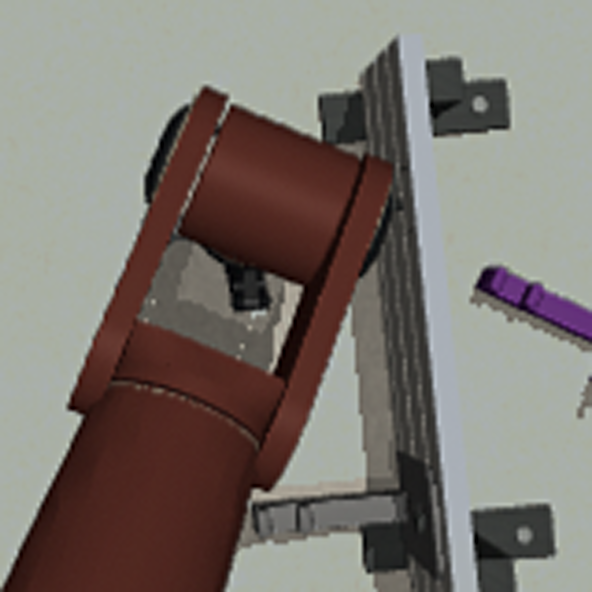

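The arm covers the bracket and screw in the top view. The side camera should see the upper plate over the panel top.

Run:
```python
from h import *
s,M=st(); d=grab('side','s2')
print(M.round(4))
x0,y0,K=190,170,6
w=cv2.resize(d['image'][y0:y0+100,x0:x0+130],None,fx=K,fy=K,interpolation=2)
# model bracket in tool: back at tool x=-.0535, underside at tool z=+.0205
def W(P): P=np.array(P)
def tow(P): P=np.atleast_2d(P); return s['tool_pos']+np.c_[-P[:,0]-.0535,P[:,1],-(P[:,2]-.0205)]@M.T
c=np.array([[0,-.038,0],[0,.038,0],[0,.038,.125],[0,-.038,.125]])
th=np.linspace(0,6.28,40); k=np.c_[0*th,.01*np.cos(th),.075+.01*np.sin(th)]
print(proj(d,tow(c)).round(1).tolist(),proj(d,tow([[0,0,.075]])))
for L in(c,k): cv2.polylines(w,[((proj(d,tow(L))+.5-[x0,y0])*K).astype(np.int32)],True,(0,0,255),1)
cv2.imwrite('pics/c4.png',w)
```

```text
t 7.17 p [ 0.4818 -0.1348  0.0961] yang 3.66 tilt [-0.06  0.05] F [ 0.3  0.2 -5.2] T [ 0.06 -0.    0.02] w 19.0 g 59.7
[[-6.39e-02  9.98e-01 -1.10e-03]
 [ 9.98e-01  6.39e-02  9.00e-04]
 [ 1.00e-03 -1.00e-03 -1.00e+00]]
[[277.9, 275.3], [307.8, 268.1], [309.7, 233.6], [277.2, 241.0]] [[293.294182   251.70335169]]
```

View pics/c4.png

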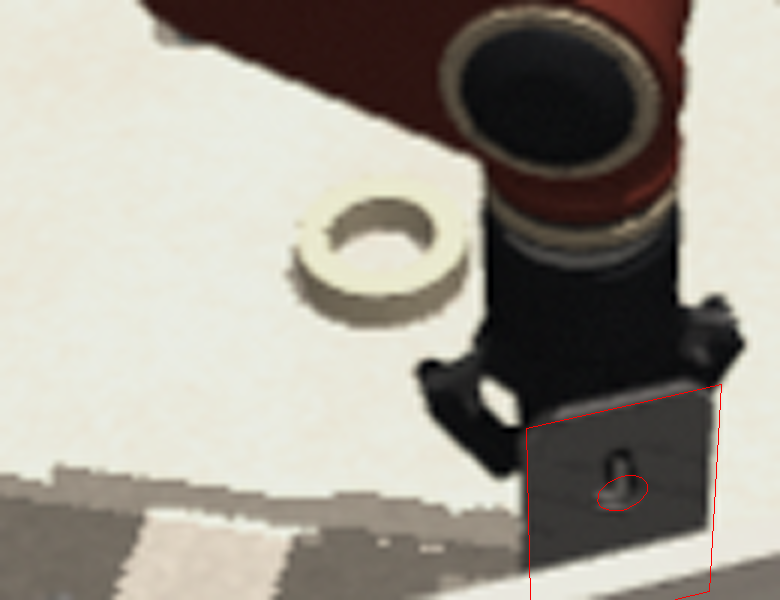

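Side view: the plate is upright and held square, with the keyhole at crop (618,490) against a predicted (622,491). That lateral match is within 1–2 mm and the height fits. Approaching the screw now.

Call:
{"name": "servo_tool", "arguments": {
  "moves": [
    [[-15, 0, 0, 0, 0, 0, 10], [-15, 0, 0, 0, 0, 0, 10], [-10, 0, 0, 0, 0, 0, 10], [-4, 0, 0.5, 0, 0, 0, 10], [0, 0, 0, 0, 0, 0, 10], [0, 0, 0, 0, 0, 0, 10]]
  ]
}}

```text
time: 7.98
tool_pos: [0.4847, -0.1793, 0.0962]
tool_rot: [-0.0, 0.684, 0.729, 0.0]
contact_force: [-0.2, 0.3, -4.8]
gripper_width: 0.223
grasp_force: 59.7
```

```bash
cat >> h.py <<'E'
def rel():  # back-face gap to panel, lateral from screw estimate, underside (all mm)
    s,M=st(); n=np.array([-.06263,.99804]);u=np.array([.99804,.06263]); d=s['tool_pos'][:2]-[.4888,-.2494]
    f=s['contact_force'][:2]; print('gap %.1f lat %.1f under %.1f  Fn %.1f Fu %.1f Fz %.1f'%(d@n*1e3-53.5,d@u*1e3,s['tool_pos'][2]*1e3-20.5,f@n,f@u,s['contact_force'][2]))
E
python3 -c "
from h import *
rel()"
```

```text
t 7.97 p [ 0.4847 -0.1793  0.0962] yang 3.63 tilt [-0.01  0.02] F [-0.2  0.3 -4.8] T [0.02 0.01 0.01] w 19.0 g 59.7
gap 16.7 lat 0.3 under 75.7  Fn 0.3 Fu -0.1 Fz -4.8
```

Call:
{"name": "servo_tool", "arguments": {
  "moves": [
    [[-2, 0, 0.5, 0, 0, 0, 10], [-2, 0, 0, 0, 0, 0, 10], [0, 0, 0, 0, 0, 0, 10]]
  ]
}}

```text
time: 8.35
tool_pos: [0.4851, -0.1836, 0.0959]
tool_rot: [0.0, 0.684, 0.729, -0.0]
contact_force: [0.3, -0.5, -4.7]
gripper_width: 0.224
grasp_force: 59.7
```

Call:
{"name": "servo_tool", "arguments": {
  "moves": [
    [[-1.5, 0, 0, 0, 0, 0, 10], [0, 0, 0, 0, 0, 0, 10]]
  ]
}}

```text
time: 8.6
tool_pos: [0.4852, -0.1852, 0.0958]
tool_rot: [0.0, 0.684, 0.729, 0.0]
contact_force: [0.1, 0.4, -3.6]
gripper_width: 0.22
grasp_force: 59.7
```

```bash
python3 -c "
from h import *
rel()"
```

```text
t 8.6 p [ 0.4852 -0.1852  0.0958] yang 3.62 tilt [ 0. -0.] F [ 0.1  0.4 -3.6] T [0.08 0.02 0.07] w 18.8 g 59.7
gap 10.8 lat 0.4 under 75.3  Fn 0.4 Fu 0.1 Fz -3.6
```

Call:
{"name": "servo_tool", "arguments": {
  "moves": [
    [[-1.5, 0, 0, 0, 0, 0, 10], [0, 0, 0, 0, 0, 0, 10]]
  ]
}}

```text
time: 8.85
tool_pos: [0.4853, -0.1867, 0.0958]
tool_rot: [0.0, 0.684, 0.729, -0.0]
contact_force: [0.3, 0.5, -4.5]
gripper_width: 0.221
grasp_force: 59.7
```

Call:
{"name": "servo_tool", "arguments": {
  "moves": [
    [[-1, 0, 0, 0, 0, 0, 10], [0, 0, 0, 0, 0, 0, 10]]
  ]
}}

```text
time: 9.1
tool_pos: [0.4853, -0.1876, 0.0958]
tool_rot: [-0.0, 0.684, 0.729, -0.0]
contact_force: [0.4, 0.3, -4.0]
gripper_width: 0.217
grasp_force: 59.7
```

```bash
python3 -c "
from h import *
rel()"
```

```text
t 9.1 p [ 0.4853 -0.1876  0.0958] yang 3.63 tilt [-0. -0.] F [ 0.4  0.3 -4. ] T [0.06 0.02 0.06] w 18.5 g 59.7
gap 8.4 lat 0.4 under 75.3  Fn 0.3 Fu 0.4 Fz -4.0
```

Call:
{"name": "servo_tool", "arguments": {
  "moves": [
    [[-1.5, 0, 0, 0, 0, 0, 10], [0, 0, 0, 0, 0, 0, 10]]
  ]
}}

```text
time: 9.35
tool_pos: [0.4855, -0.1892, 0.0958]
tool_rot: [0.0, 0.684, 0.729, 0.0]
contact_force: [0.6, 0.3, -5.5]
gripper_width: 0.218
grasp_force: 59.7
```

Call:
{"name": "servo_tool", "arguments": {
  "moves": [
    [[-1.5, 0, 0, 0, 0, 0, 10], [0, 0, 0, 0, 0, 0, 10]]
  ]
}}

```text
time: 9.6
tool_pos: [0.4856, -0.1907, 0.0958]
tool_rot: [0.0, 0.684, 0.729, 0.0]
contact_force: [-0.4, -0.1, -4.9]
gripper_width: 0.221
grasp_force: 59.7
```

Call:
{"name": "servo_tool", "arguments": {
  "moves": [
    [[-1.5, 0, 0, 0, 0, 0, 10], [0, 0, 0, 0, 0, 0, 10]]
  ]
}}

```text
time: 9.85
tool_pos: [0.4856, -0.1921, 0.0958]
tool_rot: [0.0, 0.684, 0.729, -0.0]
contact_force: [0.2, 0.1, -5.1]
gripper_width: 0.227
grasp_force: 59.7
```

```bash
python3 -c "
from h import *
rel()"
```

```text
t 9.85 p [ 0.4856 -0.1921  0.0958] yang 3.62 tilt [-0. -0.] F [ 0.2  0.1 -5.1] T [ 0.01  0.03 -0.03] w 19.4 g 59.7
gap 3.8 lat 0.4 under 75.3  Fn 0.1 Fu 0.2 Fz -5.1
```

Call:
{"name": "servo_tool", "arguments": {
  "moves": [
    [[-1.2, 0, 0, 0, 0, 0, 10], [0, 0, 0, 0, 0, 0, 10]]
  ]
}}

```text
time: 10.1
tool_pos: [0.4857, -0.1933, 0.0958]
tool_rot: [0.0, 0.684, 0.729, -0.0]
contact_force: [-0.0, -0.8, -4.2]
gripper_width: 0.223
grasp_force: 59.7
```

Call:
{"name": "servo_tool", "arguments": {
  "moves": [
    [[-1, 0, 0, 0, 0, 0, 10], [0, 0, 0, 0, 0, 0, 10]]
  ]
}}

```text
time: 10.35
tool_pos: [0.4858, -0.1943, 0.0958]
tool_rot: [0.0, 0.684, 0.729, 0.0]
contact_force: [0.5, 0.8, -4.9]
gripper_width: 0.22
grasp_force: 59.7
```

```bash
python3 -c "
from h import *
rel()"
```

```text
t 10.35 p [ 0.4858 -0.1943  0.0958] yang 3.62 tilt [0. 0.] F [ 0.5  0.8 -4.9] T [0.05 0.02 0.02] w 18.8 g 59.7
gap 1.7 lat 0.4 under 75.3  Fn 0.8 Fu 0.6 Fz -4.9
```

Call:
{"name": "servo_tool", "arguments": {
  "moves": [
    [[-0.7, 0, 0, 0, 0, 0, 10], [0, 0, 0, 0, 0, 0, 10]]
  ]
}}

```text
time: 10.6
tool_pos: [0.4858, -0.195, 0.0958]
tool_rot: [-0.0, 0.684, 0.729, -0.0]
contact_force: [0.2, -0.5, -4.0]
gripper_width: 0.224
grasp_force: 59.7
```

Call:
{"name": "servo_tool", "arguments": {
  "moves": [
    [[-0.7, 0, 0, 0, 0, 0, 10], [0, 0, 0, 0, 0, 0, 10]]
  ]
}}

```text
time: 10.85
tool_pos: [0.4859, -0.1957, 0.0958]
tool_rot: [0.0, 0.684, 0.729, -0.0]
contact_force: [0.4, -0.1, -4.5]
gripper_width: 0.219
grasp_force: 59.7
```

Call:
{"name": "servo_tool", "arguments": {
  "moves": [
    [[-0.5, 0, 0, 0, 0, 0, 10], [0, 0, 0, 0, 0, 0, 10]]
  ]
}}

```text
time: 11.1
tool_pos: [0.4859, -0.1962, 0.0958]
tool_rot: [0.0, 0.684, 0.729, -0.0]
contact_force: [0.7, 1.1, -3.8]
gripper_width: 0.221
grasp_force: 59.7
```

Call:
{"name": "servo_tool", "arguments": {
  "moves": [
    [[-0.5, 0, 0, 0, 0, 0, 10], [0, 0, 0, 0, 0, 0, 10]]
  ]
}}

```text
time: 11.35
tool_pos: [0.4859, -0.1967, 0.0958]
tool_rot: [0.0, 0.684, 0.729, 0.0]
contact_force: [0.4, 0.8, -5.2]
gripper_width: 0.22
grasp_force: 59.7
```

Call:
{"name": "servo_tool", "arguments": {
  "moves": [
    [[-0.5, 0, 0, 0, 0, 0, 10], [0, 0, 0, 0, 0, 0, 10]]
  ]
}}

```text
time: 11.6
tool_pos: [0.4859, -0.1972, 0.0958]
tool_rot: [0.0, 0.684, 0.729, 0.0]
contact_force: [-1.1, 0.2, -4.1]
gripper_width: 0.221
grasp_force: 59.7
```

Call:
{"name": "servo_tool", "arguments": {
  "moves": [
    [[-0.5, 0, 0, 0, 0, 0, 10], [0, 0, 0, 0, 0, 0, 10]]
  ]
}}

```text
time: 11.85
tool_pos: [0.486, -0.1976, 0.0958]
tool_rot: [-0.0, 0.684, 0.729, 0.0]
contact_force: [-0.5, 1.3, -5.2]
gripper_width: 0.221
grasp_force: 59.8
```

Call:
{"name": "servo_tool", "arguments": {
  "moves": [
    [[-0.5, 0, 0, 0, 0, 0, 10], [0, 0, 0, 0, 0, 0, 10]]
  ]
}}

```text
time: 12.1
tool_pos: [0.4859, -0.1976, 0.0958]
tool_rot: [-0.001, 0.684, 0.729, 0.0]
contact_force: [-0.8, 3.3, -3.0]
gripper_width: 0.222
grasp_force: 60.0
```

Call:
{"name": "servo_tool", "arguments": {
  "moves": [
    [[-0.5, 0, 0, 0, 0, 0, 10], [0, 0, 0, 0, 0, 0, 10]]
  ]
}}

```text
time: 12.35
tool_pos: [0.4859, -0.1976, 0.0958]
tool_rot: [-0.001, 0.684, 0.729, 0.001]
contact_force: [-1.9, 5.8, -1.8]
gripper_width: 0.222
grasp_force: 60.1
```

```bash
python3 -c "
from h import *
rel()"
```

```text
t 12.35 p [ 0.4859 -0.1976  0.0958] yang 3.63 tilt [-0.04  0.13] F [-1.9  5.8 -1.8] T [0.82 0.11 0.09] w 18.9 g 60.1
gap -1.7 lat 0.3 under 75.3  Fn 5.9 Fu -1.5 Fz -1.8
```

The plate is seated on the panel at about 6 N, so the head is through the hole. Sliding down gently.

Call:
{"name": "servo_tool", "arguments": {
  "moves": [
    [[0.4, 0, 0, 0, 0, 0, 10], [0, 0, 1.5, 0, 0, 0, 10], [0, 0, 1.5, 0, 0, 0, 10], [0, 0, 1.5, 0, 0, 0, 10], [0, 0, 0, 0, 0, 0, 10]]
  ]
}}

```text
time: 12.98
tool_pos: [0.4862, -0.1976, 0.0913]
tool_rot: [-0.0, 0.684, 0.729, 0.001]
contact_force: [-0.2, 5.5, -3.0]
gripper_width: 0.222
grasp_force: 60.0
```

```bash
python3 -c "
from h import *
rel()"
```

```text
t 12.97 p [ 0.4862 -0.1976  0.0913] yang 3.63 tilt [0.02 0.08] F [-0.2  5.5 -3. ] T [ 0.73 -0.04  0.06] w 19.0 g 60.0
gap -1.7 lat 0.6 under 70.8  Fn 5.5 Fu 0.2 Fz -3.0
```

Call:
{"name": "servo_tool", "arguments": {
  "moves": [
    [[0, 0, 1.5, 0, 0, 0, 10], [0, 0, 1.5, 0, 0, 0, 10], [0, 0, 1.5, 0, 0, 0, 10], [0, 0, 0, 0, 0, 0, 10]]
  ]
}}

```text
time: 13.48
tool_pos: [0.4862, -0.1976, 0.0868]
tool_rot: [-0.0, 0.684, 0.729, 0.001]
contact_force: [0.9, 5.5, -2.8]
gripper_width: 0.223
grasp_force: 59.9
```

```bash
python3 -c "
from h import *
rel()"
```

```text
t 13.47 p [ 0.4862 -0.1976  0.0868] yang 3.63 tilt [0.02 0.08] F [ 0.9  5.5 -2.8] T [ 0.78 -0.05  0.03] w 19.0 g 59.9
gap -1.7 lat 0.6 under 66.3  Fn 5.4 Fu 1.2 Fz -2.8
```

Call:
{"name": "servo_tool", "arguments": {
  "moves": [
    [[0, 0, 1.5, 0, 0, 0, 10], [0, 0, 1.5, 0, 0, 0, 10], [0, 0, 1.5, 0, 0, 0, 10], [0, 0, 0, 0, 0, 0, 10]]
  ]
}}

```text
time: 13.98
tool_pos: [0.4862, -0.1976, 0.0823]
tool_rot: [-0.0, 0.684, 0.729, 0.001]
contact_force: [-0.7, 5.3, -2.8]
gripper_width: 0.222
grasp_force: 59.9
```

Call:
{"name": "servo_tool", "arguments": {
  "moves": [
    [[0, 0, 1.5, 0, 0, 0, 10], [0, 0, 1.5, 0, 0, 0, 10], [0, 0, 0, 0, 0, 0, 10]]
  ]
}}

```text
time: 14.35
tool_pos: [0.4862, -0.1976, 0.0793]
tool_rot: [-0.0, 0.684, 0.729, 0.001]
contact_force: [0.6, 4.6, -2.8]
gripper_width: 0.221
grasp_force: 60.0
```

```bash
python3 -c "
from h import *
rel()"
```

```text
t 14.35 p [ 0.4862 -0.1976  0.0793] yang 3.63 tilt [0.02 0.08] F [ 0.6  4.6 -2.8] T [ 0.83 -0.05  0.1 ] w 18.9 g 60.0
gap -1.6 lat 0.6 under 58.8  Fn 4.5 Fu 0.9 Fz -2.8
```

Call:
{"name": "servo_tool", "arguments": {
  "moves": [
    [[0, 0, 1.5, 0, 0, 0, 10], [0, 0, 1.5, 0, 0, 0, 10], [0, 0, 1, 0, 0, 0, 10], [0, 0, 0, 0, 0, 0, 10]]
  ]
}}

```text
time: 14.85
tool_pos: [0.4862, -0.1976, 0.0753]
tool_rot: [-0.0, 0.684, 0.729, 0.001]
contact_force: [-0.1, 5.4, -2.3]
gripper_width: 0.221
grasp_force: 60.0
```

Call:
{"name": "servo_tool", "arguments": {
  "moves": [
    [[0, 0, 0.7, 0, 0, 0, 10], [0, 0, 0, 0, 0, 0, 10]]
  ]
}}

```text
time: 15.1
tool_pos: [0.4862, -0.1976, 0.0747]
tool_rot: [-0.0, 0.684, 0.729, 0.001]
contact_force: [-0.5, 4.6, -2.7]
gripper_width: 0.222
grasp_force: 60.0
```

Call:
{"name": "servo_tool", "arguments": {
  "moves": [
    [[0, 0, 0.7, 0, 0, 0, 10], [0, 0, 0, 0, 0, 0, 10]]
  ]
}}

```text
time: 15.35
tool_pos: [0.4862, -0.1976, 0.0741]
tool_rot: [-0.0, 0.684, 0.729, 0.001]
contact_force: [-0.7, 5.0, -2.3]
gripper_width: 0.221
grasp_force: 60.1
```

```bash
python3 -c "
from h import *
rel()"
```

```text
t 15.35 p [ 0.4862 -0.1976  0.0741] yang 3.63 tilt [0.02 0.08] F [-0.7  5.  -2.3] T [0.82 0.05 0.05] w 18.9 g 60.1
gap -1.6 lat 0.7 under 53.6  Fn 5.0 Fu -0.4 Fz -2.3
```

Call:
{"name": "servo_tool", "arguments": {
  "moves": [
    [[0, 0, 0.5, 0, 0, 0, 10], [0, 0, 0, 0, 0, 0, 10]]
  ]
}}

```text
time: 15.6
tool_pos: [0.4862, -0.1976, 0.0739]
tool_rot: [-0.0, 0.684, 0.729, 0.001]
contact_force: [-1.7, 6.3, -0.2]
gripper_width: 0.219
grasp_force: 60.4
```

Call:
{"name": "servo_tool", "arguments": {
  "moves": [
    [[0, 0, 0.5, 0, 0, 0, 10], [0, 0, 0, 0, 0, 0, 10]]
  ]
}}

```text
time: 15.85
tool_pos: [0.4863, -0.1976, 0.0737]
tool_rot: [-0.001, 0.684, 0.729, 0.001]
contact_force: [-2.9, 7.3, 1.6]
gripper_width: 0.216
grasp_force: 60.7
```

Call:
{"name": "servo_tool", "arguments": {
  "moves": [
    [[0, 0, 0.5, 0, 0, 0, 10], [0, 0, 0, 0, 0, 0, 10]]
  ]
}}

```text
time: 16.1
tool_pos: [0.4863, -0.1976, 0.0737]
tool_rot: [-0.001, 0.684, 0.729, 0.001]
contact_force: [-3.4, 7.4, 4.4]
gripper_width: 0.222
grasp_force: 61.1
```

Home: vertical motion has stopped at an underside of about 53.2 mm and the load has transferred to the screw. I'll ease off the small side load and then release.

Call:
{"name": "servo_tool", "arguments": {
  "moves": [
    [[0.2, -0.7, 0, 0, 0, 0, 10], [0, 0, 0, 0, 0, 0, 10]]
  ]
}}

```text
time: 16.35
tool_pos: [0.4862, -0.1976, 0.0736]
tool_rot: [0.0, 0.684, 0.729, 0.001]
contact_force: [-0.6, 6.9, 1.8]
gripper_width: 0.218
grasp_force: 60.7
```

```bash
python3 -c "
from h import *
rel()"
```

```text
t 16.35 p [ 0.4862 -0.1976  0.0736] yang 3.63 tilt [0.11 0.06] F [-0.6  6.9  1.8] T [1.02 0.08 0.06] w 18.7 g 60.7
gap -1.6 lat 0.7 under 53.1  Fn 6.9 Fu -0.2 Fz 1.8
```

Call:
{"name": "servo_tool", "arguments": {
  "moves": [
    [[0, 0, 0, 0, 0, 0, 22], [0, 0, 0, 0, 0, 0, 26], [0, 0, 0, 0, 0, 0, 34], [0, 0, 0, 0, 0, 0, 40], [0, 0, 0, 0, 0, 0, 40], [0, 0, -5, 0, 0, 0, 40], [0, 0, -20, 0, 0, 0, 40], [0, 0, -30, 0, 0, 0, 40], [0, 0, -30, 0, 0, 0, 40], [0, 0, -30, 0, 0, 0, 40], [0, 0, -30, 0, 0, 0, 40], [0, 0, -20, 0, 0, 0, 40]]
  ]
}}

```text
time: 17.85
tool_pos: [0.4857, -0.1983, 0.2395]
tool_rot: [0.001, 0.684, 0.729, 0.0]
contact_force: [0.7, 0.2, 0.5]
gripper_width: 0.472
grasp_force: 0.0
```

Call:
{"name": "servo_tool", "arguments": {
  "moves": [
    [[30, 0, 0, 0, 0, 0, 40], [50, 0, 0, 0, 0, 0, 40], [55, 0, 0, 0, 0, 0, 40], [55, 0, 0, 0, 0, 0, 40], [50, 0, 0, 0, 0, 0, 40], [30, 0, 0, 0, 0, 0, 40], [0, 0, 0, 0, 0, 0, 40], [0, 0, 0, 0, 0, 0, 40]]
  ]
}}

```text
time: 18.85
tool_pos: [0.4682, 0.0709, 0.2373]
tool_rot: [0.0, 0.684, 0.729, -0.0]
contact_force: [-0.3, 0.8, 0.0]
gripper_width: 0.47
grasp_force: 0.0
```

Run:
```python
from h import *
rel()
e=grab('top','t3'); d=grab('side','s3')
a=cv2.resize(e['image'][165:335,285:395],None,fx=3.5,fy=3.5,interpolation=2)
b=cv2.resize(d['image'][180:330,170:360],None,fx=2.1,fy=2.1,interpolation=2)
c=np.zeros((600,790,3),np.uint8); c[:595,:385]=a; c[:315,388:787]=b
g=cv2.resize(e['image'],(336,252)); c[330:582,400:736]=g
cv2.imwrite('pics/c5.png',c)
```

```text
t 18.85 p [0.4682 0.0709 0.2373] yang 3.62 tilt [-0.02 -0.03] F [-0.3  0.8  0. ] T [-0.01  0.06  0.02] w 40.1 g 0.0
gap 267.5 lat -0.5 under 216.8  Fn 0.8 Fu -0.2 Fz 0.0
```

View pics/c5.png

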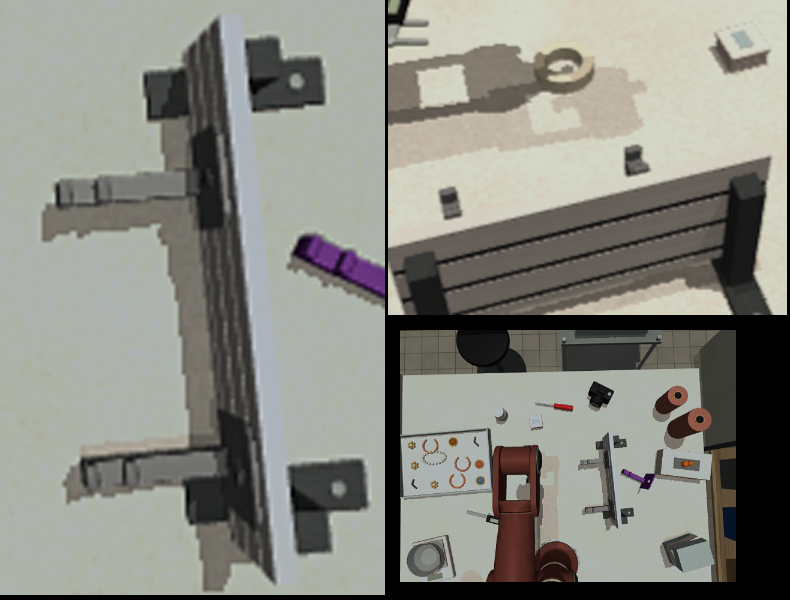

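The bracket hangs flat on the panel, with its arm parallel to the reference bracket's (crop (125,188) against (150,465)). The other objects haven't moved and the gripper is clear.

```bash
python3 -c "
from plant import manip
print(manip.job_done())"
```

```text
the job is handed in; nothing more can be done
None
```

The bracket is hooked on the free screw and slid fully home (underside about 53 mm), and it looks plumb and flat beside the first bracket. I released it and handed the job in at about 19 s; contact readings stayed under about 10 N and nothing else on the table was touched.

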